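# Gauge the shut gap of the capping press with a taper feeler

### The arm

A 6-joint arm with a two-finger parallel gripper is mounted at the origin on the work surface. World frame = base frame: x ahead of the robot, y to its left, z up, the work surface at z = 0. Lengths are in mm, angles in rad, forces in N, time in s.
With the tool pointing down it reaches from about 300 to 950 mm from the base axis. Payload 3.1 kg.
Tool frame: the origin (TCP) lies at the very end of the fingers, on their centre line; the grasp point (between the pads) lies 19 mm behind it; z points along the fingers, y is the line along which they close (so a half turn about z gives the same grasp; the last joint's range is limited). The gripper opens to 85 mm and grips with 20 to 120 N. Pads are 22 mm wide; open, the fingers measure 114 mm over their backs; the gripper's body (76 mm by 85 mm) begins 54 mm behind the grasp point. The pads swing forward as they close: fully open they stand 13 mm farther back than shut.
Start: joints at [1.189, 0.308, 1.634, -0, 1.2, -0.07], TCP at [191.759, 594.862, 191.672] pointing down, gripper open.
Joint ranges: [-3.06, 3.06], [-0.79, 1.96], [0.05, 2.63], [-1.19, 4.34], [0.05, 2.64], [-2.94, 2.94]. Speed limits (rad/s): [2.79, 2.79, 3.14, 3.14, 3.14, 3.14].

### API

Orientations are given as a unit quaternion [w, x, y, z].
In Python, from workcell import arm, viewer gives the robot as it stands. Calls block until the motion is done:
- arm.goto(position, orientation): joint-space move of the TCP to a pose.
- arm.movel(position, vel=150, attitude=None): straight line of the TCP; attitude=None keeps the orientation; vel is the mean speed in mm/s.
- arm.move_j(angles): joint-space move.
- arm.ungrasp() and arm.close(grasp_force=None): open the fingers fully, or close them until they stop; grasp_force is the grip in N (None keeps the last).
- arm.sleep(seconds).
- arm.ik(position, orientation): joint angles nearest the present ones, or None.
- arm.state(): the state.
- viewer.capture(name): name is "scene" or "top" or "wrist"; returns a dict with "img" (400x640x3 uint8, red, green, blue), "vertical_fov" (degrees; the focal length in pixels is half the picture's height over the tangent of half this angle, whatever the lens; pixels are square), "cx", "cy" (the principal point, pixels), "extrinsics" (4x4, takes a point from world to camera coordinates). Camera axes: x right, y down, z forward; pixel columns grow to the right and rows downward; lengths in mm; the calibration is good to about 2 mm. A picture is of the moment at which its call begins. There is no depth.
A pose or a line that the arm cannot do raises arm.MotionError and nothing moves.
- arm.hand_in(): hands the job in; it is judged then, once.
The state is a dict: "t": time; "joint_pos": joint angles; "joint_vel": joint speeds; "effort": joint torques, N m; "tool_pos": TCP position; "tcp_rot": TCP orientation; "ft_force": force on the tool from outside, world axes, zero at the start; "wrist_torque": the same for the moment, N m; "gripper_width": finger opening in mm; "grasp_force": force on a finger pad.
Only numpy, scipy, OpenCV 4.12 (cv2) and the standard library are available. Lean on these libraries where they do the work, as an engineer would, in place of code of your own. Each camera call takes 0.05 s, during which the arm holds its last target. There are 200 camera calls.

### The job

Pull the press lever fully down so that the ram is at the bottom of its stroke, then take the taper feeler from the rubber pad and, with it lying flat on the press bed, slide it thin end first squarely under the sprung foot until you feel the foot begin to nip and drag on it with a few newtons. Do not force it in; let go and leave it there lightly nipped and flat on the bed, with the lever still down and the caps, bottle and ring left undisturbed.

Things in the scene. Friction and masses are not known exactly. Their poses are not given: they have to be found in the camera images.
- press: Green iron hand press, fixed; origin on the bench right below its foot, own z up. Steel bed, 40 mm above the bench: own x -70 to 70, own y -240 to 240 mm. Column at own y 122 to 208 mm, 310 mm high; the head overhangs to own y -28 mm, underside 185, top 260 mm above the bench. The feeler goes in along own +y, on own x = 0; the bed is clear from own y -240 to -20 mm.
- ram: Square steel ram; origin: centre of its round collar's underside (46 mm across), 55 mm above the bed with lever up, 30 mm with lever down. Below it hangs a sprung foot, a round-nosed cross bar (7 mm radius, 36 mm long along own x, lowest line at own y 0), screwed out by an unknown amount: lever down, it leaves a gap of about 7 to 14.5 mm over the bed.
- lever (a joint): Angle of the chrome press lever (rad): 0 fully up, 0.9 fully down at its stop; it stays where it is left and takes about 3 to 6 N at the grip bar to move. The ram goes down with it, 25 mm over the whole swing.
- lever_bar (a point): Centre of the lever's black grip bar: 20 mm thick, 84 mm long, parallel to the press's own y. It swings about an axis parallel to own y at press own x 0, own z 250 mm, 190 mm from it on the -x side, at press own y 228 mm: 0.45 rad above level at lever 0, 0.45 rad below level at 0.9. Can be pushed down from above with closed fingers.
- gauge: Taper feeler, 0.2 kg, 250 mm long. Origin under the middle of its wooden handle (60 mm along own x, 24 wide, 40 high; grip across own y), at underside height. Own x points to the thin end: 20 mm wide neck to x 110 mm, then 24 mm wide steel taper, 18.75 mm thick at x 110, 5 mm at the tip at x 220; flat underside, top slopes 1 in 8. In place, own x is along the press's +y.
- gauge_tip (a point): Middle of the lower edge of the feeler's thin end.
- rubber_pad: Black rubber pad on the bench, 280 x 130 x 6 mm, fixed; the feeler lies on it at the start.
- test_bottle: Squat clear glass bottle, 68 mm across, 95 mm high; origin under its centre. Leave alone.
- gauge_ring: Brass go-gauge ring, 48 mm across, 12 mm high; origin under its centre. Leave alone.
- cap0: Crimped gold aluminium cap, 32 mm across, 12.5 mm high, lying on the press bed beside the foot; origin under its centre. Leave alone.
- cap1: Another such cap, on the rubber pad beside the feeler. Leave alone.
- cap2: Another such cap, on the bench. Leave alone.
- cap3: Another such cap, on the bench. Leave alone.
- bed_mark (a point): Point of the bed surface right below the foot. The foot's nip on the feeler starts at 1.5 N and grows 3 N per mm of foot lift, some 0.4 N per mm of feeler travel; the drag felt is about 1.2 to 1.6 times the nip, plus 1 to 2 N from the feeler rubbing on the bed. At the end the foot must nip with 1.2 to 6.5 N (contact force), and never with over 12 N.

How it is judged:
By the outcome, as a careful person would: the job done as asked, in the order asked, and still so for the second after the job is handed in, with the robot touching nothing.
It also fails if it takes over 72 s, if anything falls off the work surface, if the arm or the gripper's body presses on something with over 40 N, if the wrist force passes 120 N, or if a joint passes its speed limit or range.

## Working session

There is one attempt and no reset: what is moved stays moved. The work goes in short steps, each a Python script; the robot and the scene stay as the last script left them, time stands still between calls to the robot, and variables do not carry over. Pictures are saved under pics/ and viewed, at most 10 in all, crops included, and the job is handed in when it is done.

```bash
mkdir -p pics; ls; python3 - <<'E'
from workcell import arm, viewer
import cv2,numpy as np
for n in ["scene","top"]:
    c=viewer.capture(n); cv2.imwrite(f"pics/{n}0.png",cv2.cvtColor(c["img"],cv2.COLOR_RGB2BGR))
    print(n,c["vertical_fov"],c["cx"],c["cy"],np.round(c["extrinsics"],3).tolist())
print(arm.state())
E
```

```text
pics
scene 45.07641497312204 324.4016527839302 201.08576833611983 [[0.24, 0.971, -0.018, -125.758], [0.616, -0.166, -0.77, -173.963], [-0.75, 0.174, -0.638, 1729.969], [0.0, 0.0, 0.0, 1.0]]
top 49.08830286531018 323.53210747814325 187.14141062566316 [[0.143, -0.99, 0.005, -82.21], [-0.966, -0.14, -0.215, 582.156], [0.214, 0.026, -0.977, 1131.733], [0.0, 0.0, 0.0, 1.0]]
{'t': 0.1, 'joint_pos': array([ 1.18928861e+00,  3.08946895e-01,  1.63509710e+00, -2.64039038e-06,
        1.19969945e+00, -6.97223605e-02]), 'joint_vel': array([-6.89013333e-05, -1.38903126e-03, -3.61671690e-03, -1.53898339e-04,
       -1.85101849e-06,  7.69897853e-04]), 'effort': array([-6.70086392e-04, -4.16409409e+01, -2.77644271e+01, -1.14574041e-04,
        4.12923415e-03,  9.38324234e-06]), 'tool_pos': array([191.44597569, 594.06112517, 190.52594964]), 'tcp_rot': array([-2.39373263e-04,  1.55261449e-01,  9.87872829e-01, -1.04841498e-03]), 'ft_force': array([ 0.08162499, -0.15989615, -0.20397819]), 'wrist_torque': array([-0.00647566, -0.06155106,  0.00356959]), 'grasp_force': 0.0, 'gripper_width': 85.57801978411229}
```

View pics/scene0.png

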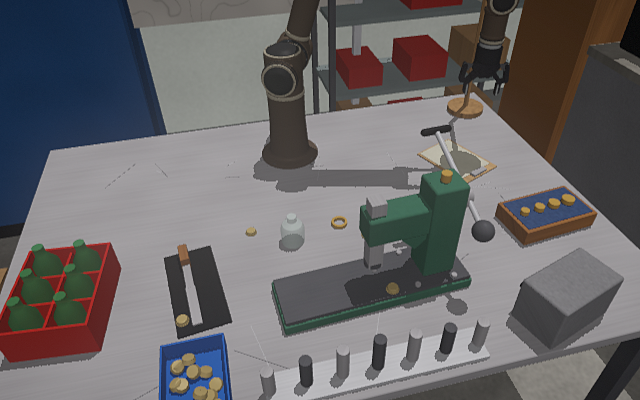

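View pics/top0.png

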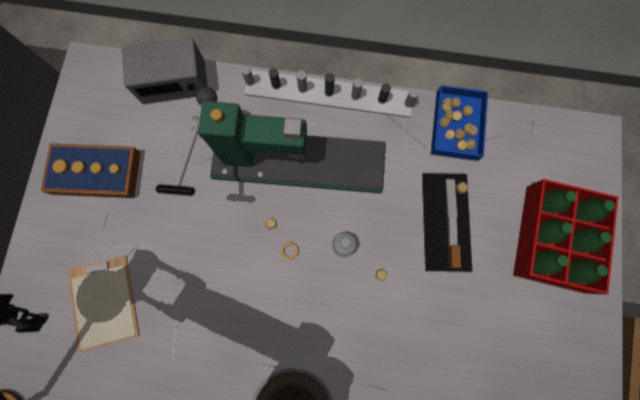

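```bash
cat > h.py <<'E'
import numpy as np, cv2
from workcell import arm, viewer
from scipy.spatial.transform import Rotation as R
def cam(n,save=None):
    c=viewer.capture(n)
    if save: cv2.imwrite(f"pics/{save}.png",cv2.cvtColor(c["img"],cv2.COLOR_RGB2BGR))
    return c
def ray(c,p):
    f=200/np.tan(np.radians(c["vertical_fov"])/2); E=np.array(c["extrinsics"])
    d=E[:3,:3].T@np.array([(p[0]-c["cx"])/f,(p[1]-c["cy"])/f,1.]); o=-E[:3,:3].T@E[:3,3]
    return o,d
def plane(c,p,z):
    o,d=ray(c,p); return o+d*(z-o[2])/d[2]
def proj(c,P):
    f=200/np.tan(np.radians(c["vertical_fov"])/2); E=np.array(c["extrinsics"])
    q=E[:3,:3]@np.array(P,float)+E[:3,3]; return np.array([c["cx"]+f*q[0]/q[2],c["cy"]+f*q[1]/q[2]])
def down(a):  # tool down, closing axis (tool y) along world angle a (mod pi); returns wxyz
    y=np.array([np.cos(a),np.sin(a),0]); z=np.array([0,0,-1.]); x=np.cross(y,z)
    q=R.from_matrix(np.c_[x,y,z]).as_quat(); return [q[3],q[0],q[1],q[2]]
E
python3 - <<'E'
from h import *
c=cam("top"); im=cv2.cvtColor(c["img"],cv2.COLOR_RGB2BGR)
cv2.imwrite("pics/c1.png",cv2.resize(im[90:280,190:480],None,fx=2.75,fy=2.75,interpolation=cv2.INTER_CUBIC))
for p,z in [((385,139),40),((383,190),40),((306,184),40),((215,181),40),((456,257),40),((451,180),10),((423,174),6),((466,174),6),((472,271),6),((427,271),6),((345,243),50),((176,189),250)]:
    print(p,z,plane(c,p,z).round(1))
E
```

```text
(385, 139) 40 [ 757.6 -151.    40. ]
(383, 190) 40 [ 608.8 -162.3   40. ]
(306, 184) 40 [594.9  52.3  40. ]
(215, 181) 40 [566.9 304.7  40. ]
(456, 257) 40 [ 453.7 -378.    40. ]
(451, 180) 10 [ 673.  -355.5   10. ]
(423, 174) 6 [ 680.2 -275.     6. ]
(466, 174) 6 [ 698.1 -398.     6. ]
(472, 271) 6 [ 425.3 -434.6    6. ]
(427, 271) 6 [ 407.6 -311.9    6. ]
(345, 243) 50 [447.1 -76.6  50. ]
(176, 189) 250 [494.3 330.4 250. ]
```

View pics/c1.png

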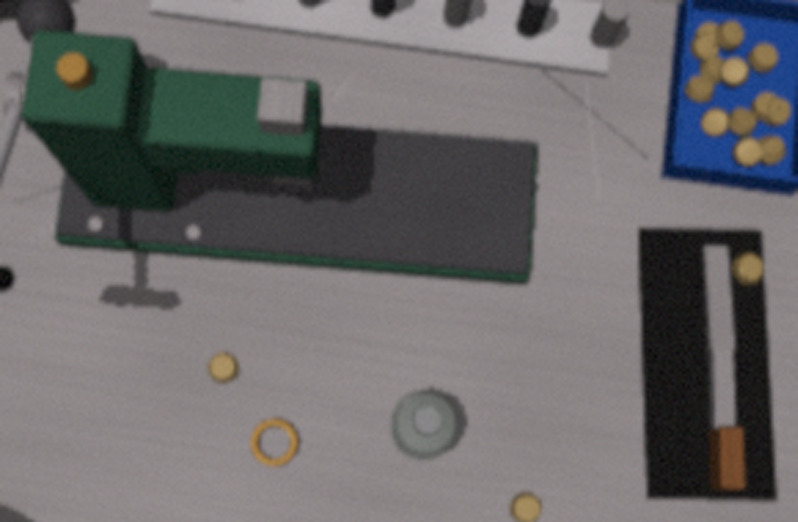

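```bash
python3 - <<'E'
from h import *
c=cam("top"); im=c["img"]; hsv=cv2.cvtColor(im,cv2.COLOR_RGB2HSV); Hh,S,V=cv2.split(hsv)
g=cv2.cvtColor(im,cv2.COLOR_RGB2GRAY).astype(float)
# near long edge: go down columns 290..375: last row of dark-grey before green (saturation rises)
Sf=S.astype(float)
print("col 340:",[(r,int(g[r,340]),int(S[r,340])) for r in range(180,196)])
print("row 165:",[(x,int(g[165,x]),int(S[165,x])) for x in range(378,392)])
br=((Hh<15)&(S>110)&(V>60)).astype(np.uint8); br[:,:430]=0;br[:,475:]=0;br[:235]=0;br[280:]=0
print("brown",cv2.minAreaRect(cv2.findNonZero(br)),cv2.countNonZero(br))
st=((g>90)&(S<50)).astype(np.uint8); st[:,:440]=0; st[:,463:]=0; st[:174]=0; st[250:]=0
for r in range(176,250,8):
    xs=np.flatnonzero(st[r]); print(r,xs.min() if len(xs) else None,xs.max() if len(xs) else None)
ys=np.flatnonzero(st.any(1)); print(ys.min(),ys.max())
E
```

```text
col 340: [(180, 64, 19), (181, 67, 4), (182, 65, 15), (183, 65, 11), (184, 64, 8), (185, 56, 13), (186, 59, 67), (187, 59, 107), (188, 52, 94), (189, 59, 25), (190, 101, 10), (191, 131, 13), (192, 141, 11), (193, 139, 14), (194, 139, 12), (195, 137, 11)]
row 165: [(378, 67, 11), (379, 65, 8), (380, 62, 4), (381, 63, 12), (382, 63, 8), (383, 67, 43), (384, 88, 11), (385, 128, 12), (386, 139, 14), (387, 140, 14), (388, 139, 14), (389, 139, 11), (390, 141, 11), (391, 139, 12)]
brown ((455.5, 256.0), (22.0, 9.0), 90.0) 218
176 None None
184 446 454
192 447 454
200 447 455
208 448 456
216 449 456
224 449 456
232 450 456
240 450 456
248 None None
179 244
```

```bash
cat > pose.py <<'E'
from h import *
def press(c):
    im=c["img"]; S=cv2.cvtColor(im,cv2.COLOR_RGB2HSV)[...,1]; g=cv2.cvtColor(im,cv2.COLOR_RGB2GRAY)
    P=[];Q=[]
    for x in range(310,378,4):
        r=[r for r in range(170,200) if S[r,x]>50]
        if r: P.append(plane(c,(x,r[0]),40)[:2])   # pixel centre x, top boundary ~ r-0.5..r
    for y in range(150,184,3):
        x=[x for x in range(370,395) if g[y,x]>98]
        if x: Q.append(plane(c,(x[0]-.5,y),40)[:2])
    l=cv2.fitLine(np.array(P,np.float32),cv2.DIST_HUBER,0,.01,.01).ravel()
    m=cv2.fitLine(np.array(Q,np.float32),cv2.DIST_HUBER,0,.01,.01).ravel()
    ey=l[:2]*np.sign(l[1]); ex=np.array([ey[1],-ey[0]])
    t=np.degrees(np.arctan2(m[1],m[0])),np.degrees(np.arctan2(ex[1],ex[0]))
    A=np.c_[l[:2],-m[:2]]; k=np.linalg.solve(A,m[2:]-l[2:]); corner=l[2:]+k[0]*l[:2]
    return corner+70*ex+240*ey, ex, ey, t
E
python3 - <<'E'
from pose import *
c=cam("top"); o,ex,ey,t=press(c); print("press",o,"ex",ex,"angles short edge/ex",t)
W=lambda x,y,z:[*(o+x*ex+y*ey),z]
for n,p in dict(bar=(-171,228,333),far=(70,-240,40),near=(-70,-240,40),left=(-70,240,40),headcorner=(-0,-28,260)).items(): print(n,np.round(W(*p)),proj(c,W(*p)).round(1))
E=np.array(c["extrinsics"]); print("camera",-E[:3,:3].T@E[:3,3])
a=plane(c,(450,184),12); b=plane(c,(453,240),26); print(a,b,np.arctan2(*(a-b)[1::-1]))
print("tip",plane(c,(449.8,178.7),11),"handle top",plane(c,(455.5,256),45))
s=cam("scene"); print(proj(s,W(-171,228,333)),proj(s,W(-70,-240,40)),proj(s,W(70,-240,40)))
E
```

```text
press [664.70306  81.67238] ex [0.9981351  0.06104375] angles short edge/ex (np.float32(3.5882201), np.float32(3.4997244))
bar [480. 299. 333.] [176.5 189.3]
far [ 749. -154.   40.] [385.6 141.9]
near [ 609. -162.   40.] [383.  189.8]
left [580. 317.  40.] [211.6 175.8]
headcorner [666.  54. 260.] [306.8 133.4]
camera [ 332.60441173  -28.90704898 1230.86257244]
[ 660.28564293 -353.05851058   12.        ] [ 500.07897892 -370.31095798   26.        ] 0.10727528949364866
tip [ 676.04394789 -351.4908976    11.        ] handle top [ 455.61638654 -374.98951853   45.        ]
[433.41218907 127.66041742] [269.99111479 279.27016348] [283.01626593 323.08942914]
```

```bash
cat >> h.py <<'E'
O=np.array([664.7,81.7]); YAW=np.radians(3.5)
ex=np.array([np.cos(YAW),np.sin(YAW)]); ey=np.array([-ex[1],ex[0]])
def W(x,y,z): return [*(O+x*ex+y*ey),z]
E
python3 - <<'E'
from h import *
q=down(YAW+np.pi/2)
def bar(th,dz): a=.45-th; return W(-190*np.cos(a),230,250+190*np.sin(a)+10+dz)
print(arm.state()["tcp_rot"], arm.ik(bar(0,50),q))
arm.close(); arm.goto(bar(0,50),q); print(arm.state()["t"])
arm.movel(bar(0,3),vel=120); F0=arm.state()["ft_force"][2]
for th in np.arange(0,1.0,.06):
    arm.movel(bar(th,-2),vel=120); s=arm.state(); f=s["ft_force"][2]-F0
    print(round(th,2),np.round(s["tool_pos"]-bar(th,-2),1),round(f,1),s["ft_force"].round(1))
    if f>18: break
print(s["t"])
cam("scene","lev")
E
```

```text
[-9.71017826e-05  1.55267975e-01  9.87872301e-01 -4.04165148e-04] [ 4.83058556e-01  8.07872661e-02  1.50632511e+00 -4.44089210e-16
  1.55448027e+00 -1.14882430e+00]
2.7417
0.0 [0.2 0.1 0.5] 0.8 [ 0.5 -1.   0.6]
0.06 [-0.4 -0.2 -0.4] -0.1 [-1.  -0.3 -0.3]
0.12 [-0.4 -0.2 -0.5] 0.4 [ 0.5 -0.2  0.2]
0.18 [-0.5 -0.2 -0.6] 0.3 [-0.5  0.1  0.1]
0.24 [-0.4 -0.3 -0.6] 0.6 [-0.1 -0.7  0.5]
0.3 [-0.5  0.1  0.1] 0.8 [-1.6  0.1  0.6]
0.36 [-3.7 -0.1 -0.4] 1.8 [-8.2 -0.2  1.6]
0.42 [-7.  -0.4 -1.2] 4.2 [-13.6   0.2   4. ]
0.48 [-10.3  -0.6  -2.4] 3.4 [-20.1  -0.8   3.2]
0.54 [-12.5  -0.9  -3.3] 6.4 [-21.8  -1.1   6.2]
0.6 [-4.7 -0.5 -2.1] 1.0 [ 1.2 -0.8  0.8]
0.66 [ 0.9 -0.   0.2] 0.6 [-1.1  0.2  0.5]
0.72 [ 0.6 -0.2  0.2] -0.7 [-0.5 -0.7 -0.9]
0.78 [ 0.2 -0.3  0. ] -0.4 [-0.2  0.3 -0.6]
0.84 [-0.  -0.3 -0. ] 0.8 [ 0.2 -0.6  0.6]
0.9 [-0.  -0.1  0. ] 0.5 [0.7 0.  0.3]
0.96 [-0.1 -0.1 -0. ] 0.0 [ 0.6  0.3 -0.1]
7.5333
```

```bash
python3 - <<'E'
import cv2
a=cv2.imread("pics/scene0.png")[60:260,340:520];b=cv2.imread("pics/lev.png")[60:260,340:520]
cv2.imwrite("pics/lev2.png",cv2.resize(cv2.hconcat([a,b]),None,fx=2.2,fy=2.2,interpolation=cv2.INTER_CUBIC))
E
```

```text
(no output)
```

View pics/lev2.png

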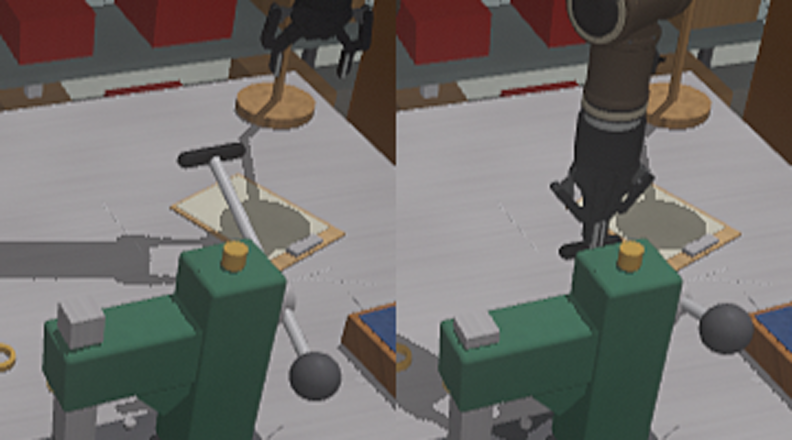

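```bash
python3 - <<'E'
from h import *
s=cam("scene"); c=cam("top","lvtop")
for th in (0,.3,.5,.6,.7,.8,.9):
    a=.45-th; p=lambda y:W(-190*np.cos(a),y,250+190*np.sin(a))
    print(th,proj(s,p(186)).round(1),proj(s,p(270)).round(1),"top",proj(c,p(186)).round(1),proj(c,p(270)).round(1))
print(proj(s,arm.state()["tool_pos"]),arm.state()["tool_pos"])
a=cv2.imread("pics/lvtop.png")[80:280,120:320]; b=cv2.cvtColor(s["img"],cv2.COLOR_RGB2BGR)[110:210,390:490]
cv2.imwrite("pics/lv3.png",cv2.hconcat([cv2.resize(a,(400,400)),cv2.resize(b,(400,400),interpolation=cv2.INTER_CUBIC)]))
E
```

```text
0 [418.1 130.6] [448.4 124.9] top [196.5 191. ] [156.6 187.8]
0.3 [413.  145.5] [442.3 139.8] top [202.2 203.5] [164.4 200.4]
0.5 [411.3 157.2] [440.  151.5] top [206.5 207.3] [170.1 204.3]
0.6 [410.9 163.5] [439.4 157.7] top [208.7 207.9] [172.9 204.9]
0.7 [410.9 169.9] [439.1 164.1] top [210.9 207.6] [175.8 204.8]
0.8 [411.1 176.6] [439.2 170.6] top [213.  206.6] [178.6 203.8]
0.9 [411.7 183.3] [439.6 177.3] top [215.1 204.9] [181.3 202.1]
[427.10601755 181.83157199] [485.11823603 300.92444019 165.36729005]
```

View pics/lv3.png

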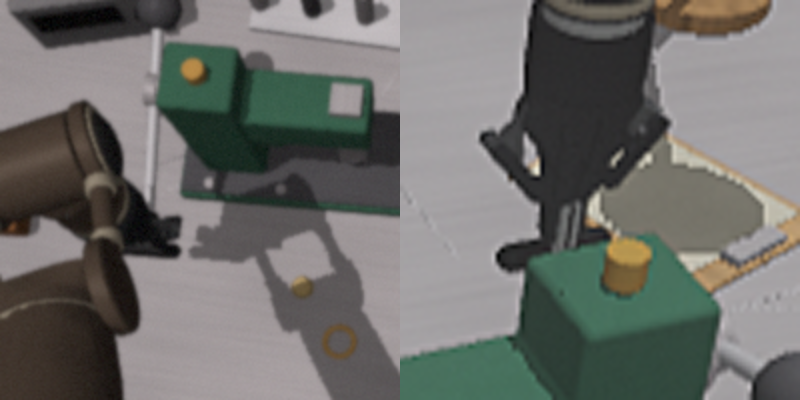

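```bash
python3 - <<'E'
from h import *
s=arm.state(); print(s["gripper_width"],s["tool_pos"])
p=s["tool_pos"].copy()
for d in (10,25,50):
    arm.movel([*(p[:2]-d*ex),p[2]],vel=80); s=arm.state(); print(d,s["ft_force"].round(1),s["tool_pos"].round(1))
p=s["tool_pos"]; arm.movel([p[0]-60,p[1],300],vel=250); print(arm.state()["ft_force"].round(1),arm.state()["t"])
c=cam("scene","s5");t=cam("top","t5")
a=cv2.imread("pics/t5.png")[130:230,130:230]; b=cv2.imread("pics/s5.png")[110:210,390:490]
cv2.imwrite("pics/lv5.png",cv2.hconcat([cv2.resize(x,(400,400),interpolation=cv2.INTER_CUBIC) for x in(a,b)]))
E
```

```text
-0.020357854305790193 [485.11823603 300.92444019 165.36729005]
10 [-0.  -0.6  0.1] [474.4 300.2 165.3]
25 [ 0.9 -0.2 -0.4] [459.7 299.4 165.4]
50 [ 0.3 -0.6  0.7] [434.8 297.9 165.4]
[ 0.3 -0.7  0.1] 9.4917
```

View pics/lv5.png

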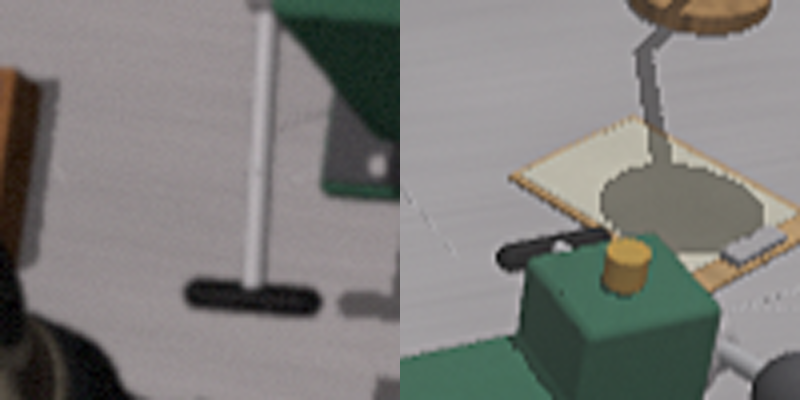

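```bash
python3 - <<'E'
from h import *
c=cam("scene");t=cam("top")
from scipy.optimize import lsq_linear
def tri(p,q):
    (o1,d1),(o2,d2)=ray(t,p),ray(c,q)
    k=np.linalg.lstsq(np.c_[d1,-d2],o2-o1,rcond=None)[0]; A=o1+k[0]*d1;B=o2+k[1]*d2
    X=(A+B)/2; print(X.round(1),"miss",np.linalg.norm(A-B).round(1),"own",((X[:2]-O)@ex).round(1),((X[:2]-O)@ey).round(1))
tri((193.3,204.3),(429,171.8)); tri((210,205.2),(416,174))
# bar black mask in top
g=cv2.cvtColor(t["img"],cv2.COLOR_RGB2GRAY); m=(g<45).astype(np.uint8); m[:195]=0;m[212:]=0;m[:,:170]=0;m[:,214:]=0
print(cv2.minAreaRect(cv2.findNonZero(m)))
E
```

```text
[474.  305.7 189.6] miss 4.7 own -176.7 235.2
[477.4 265.5 192.3] miss 6.3 own -175.7 194.9
((192.95492553710938, 203.99594116210938), (32.14019012451172, 5.975358486175537), 5.19442892074585)
```

```bash
python3 - <<'E'
from h import *
def bar(th,dz): a=.45-th; return W(-190*np.cos(a)+5,233,250+190*np.sin(a)+10+dz)
p=arm.state()["tool_pos"]
arm.movel([p[0],p[1],340],vel=250) if False else None
arm.movel(bar(.7,70),vel=250); arm.movel(bar(.7,8),vel=120); F0=arm.state()["ft_force"]
for th in np.arange(.72,1.0,.03):
    arm.movel(bar(th,0),vel=60); s=arm.state(); f=s["ft_force"]-F0
    print(round(th,2),(s["tool_pos"]-bar(th,0)).round(1),f.round(1))
    if f[2]>16: break
p=s["tool_pos"]; arm.movel([p[0],p[1],300],vel=250); arm.movel([p[0]-100,p[1]-30,320],vel=300)
t=cam("top"); c=cam("scene"); print(arm.state()["t"])
g=cv2.cvtColor(t["img"],cv2.COLOR_RGB2GRAY); m=(g<45).astype(np.uint8); m[:193]=0;m[212:]=0;m[:,:172]=0;m[:,220:]=0
print(cv2.minAreaRect(cv2.findNonZero(m)))
g=cv2.cvtColor(c["img"],cv2.COLOR_RGB2GRAY); m=(g<45).astype(np.uint8)[150:200,405:440]; print(cv2.boundingRect(m), "prev centre-left (416,174)")
for th in(.8,.85,.9):
    a=.45-th;print(proj(t,W(-190*np.cos(a),228,250+190*np.sin(a))),proj(c,W(-190*np.cos(a),186,250+190*np.sin(a))))
E
```

```text
0.72 [-0.2 -0.2 -0.4] [0.4 1.2 0. ]
0.75 [-0.2 -0.2 -0.5] [-0.4 -0.3 -0.5]
0.78 [-0.2 -0.2 -0.6] [-0.2 -0.5  0. ]
0.81 [-0.3 -0.2 -0.6] [-0.   0.2 -0.9]
0.84 [-0.2 -0.2 -0.5] [ 0.5  1.  -0.1]
0.87 [-0.2 -0.2 -0.5] [-0.8  0.4 -0.3]
0.9 [-0.2 -0.2 -0.5] [ 0.1  0.8 -0.5]
0.93 [-0.2 -0.2 -0.5] [-0.2  0.8 -0. ]
0.96 [ 0.1 -0.  -0.2] [-0.4 -0.  -0.5]
0.99 [-0.3  0.  -0.3] [-0.8  1.1 -0.1]
14.8
((193.4931182861328, 203.58277893066406), (31.308149337768555, 5.730138778686523), 4.763641834259033)
(10, 19, 25, 22) prev centre-left (416,174)
[195.77801597 205.20881275] [411.09963674 176.56120952]
[196.99741615 204.44221829] [411.33798342 179.91366605]
[198.20047999 203.50127151] [411.65165172 183.28943708]
```

```bash
python3 - <<'E'
from h import *
from scipy.optimize import least_squares
c=cam("scene","s6");t=cam("top","t6")
G=lambda n:cv2.imread(f"pics/{n}.png",0)
# ram top drop: template match of ram top patch
for a,b,(x,y,w,h) in (("scene0","s6",(364,192,24,18)),("top0","t6",(283,114,22,22))):
    T=G(a)[y:y+h,x:x+w]; S=G(b)[y-20:y+h+20,x-20:x+w+20]; r=cv2.matchTemplate(S,T,cv2.TM_CCOEFF_NORMED); _,v,_,l=cv2.minMaxLoc(r); print(a,"shift",l[0]-20,l[1]-20,v)
print("expected for 25mm",proj(c,W(0,0,270))-proj(c,W(0,0,295)),proj(t,W(0,0,270))-proj(t,W(0,0,295)))
def ball(n,x0,y0,x1,y1,lo=25,hi=95):
    g=cv2.medianBlur(G(n),3)[y0:y1,x0:x1]; m=((g<hi)).astype(np.uint8); 
    cs,_=cv2.findContours(m,cv2.RETR_EXTERNAL,cv2.CHAIN_APPROX_NONE); k=max(cs,key=cv2.contourArea); (u,v),r=cv2.minEnclosingCircle(k); print(n,u+x0,v+y0,r,cv2.contourArea(k)); return u+x0,v+y0
ball("scene0",466,214,502,250);ball("s6",470,190,510,230)
for th in (0,.7,.8,.9):
  for Rr in (80,100,120): 
    a=.45-th; print(th,Rr,proj(c,W(Rr*np.cos(a),228,250-Rr*np.sin(a))).round(1),proj(t,W(Rr*np.cos(a),228,250-Rr*np.sin(a))).round(1))
E
```

```text
scene0 shift -1 7 0.7939877510070801
top0 shift 1 3 0.8215867280960083
expected for 25mm [-0.52984994  8.67685539] [0.66001334 3.77265847]
scene0 482.81818199157715 230.5 11.716885566711426 376.5
s6 494.09649085998535 215.09649085998535 20.38200569152832 631.5
0 80 [476.3 224.4] [207.  103.7]
0 100 [479.8 232.3] [208.9  98.4]
0 120 [483.3 240.3] [210.7  93.2]
0.7 80 [482.1 207.7] [201.4  92.2]
0.7 100 [487.4 211.5] [202.   83.7]
0.7 120 [492.8 215.4] [202.6  75.1]
0.8 80 [482.2 204.4] [200.4  91.7]
0.8 100 [487.5 207.3] [200.7  83. ]
0.8 120 [493.  210.3] [201.1  74.3]
0.9 80 [482.1 201. ] [199.3  91.6]
0.9 100 [487.4 203. ] [199.4  82.8]
0.9 120 [492.8 205. ] [199.5  73.9]
```

```bash
python3 - <<'E'
from h import *
P=lambda z,x=-181:W(x,230,z)
arm.movel(P(280),vel=250); arm.movel(P(220),vel=120)
ims=[]
def snap(): 
    ims.append(cam("scene")["img"][110:210,390:490])
snap(); w=cam("wrist")["img"]
for z in (205,195,185,175):
    arm.movel(P(z),vel=60); s=arm.state(); print(z,s["tool_pos"].round(1),s["ft_force"].round(1)); snap()
    if s["ft_force"][2]>16: break
t=cam("top")["img"]
tiles=[cv2.resize(i,(260,260),interpolation=cv2.INTER_CUBIC) for i in ims[:1]+ims[2:4]]
row2=[cv2.resize(w,(400,250)),cv2.resize(t[120:245,120:310],(380,250))]
out=np.vstack([np.hstack(tiles),np.hstack(row2)]) ; print(s["t"])
cv2.imwrite("pics/push.png",cv2.cvtColor(out,cv2.COLOR_RGB2BGR))
E
```

```text
205 [469.5 299.9 204.1] [-0.3 -0.2  0.1]
195 [469.4 299.9 194.2] [ 0.  -0.4  0.5]
185 [469.5 299.9 184.2] [-0.6 -0.5  0.5]
175 [469.4 299.9 174.2] [ 0.  -0.2  0.4]
17.6667
```

View pics/push.png

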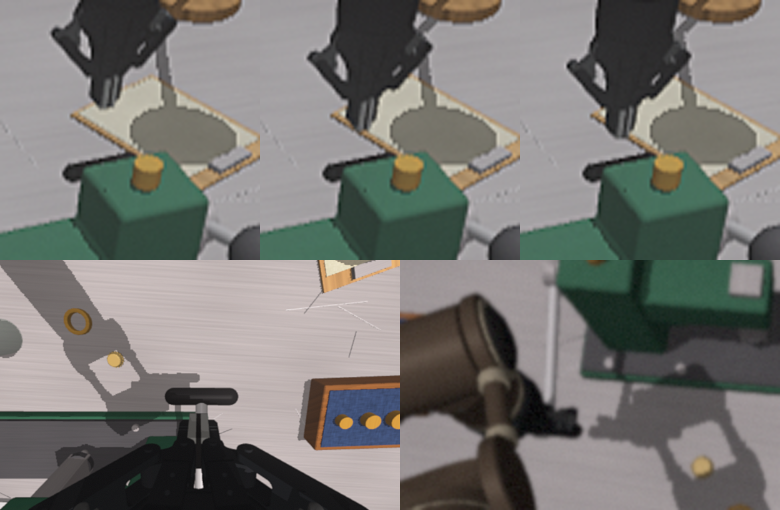

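```bash
python3 - <<'E'
from h import *
c=cam("scene");t=cam("top");w=cam("wrist");p=arm.state()["tool_pos"]
print(p,proj(c,p),proj(t,p),proj(w,p))
print(w["vertical_fov"],np.round(w["extrinsics"],3).tolist())
g=cv2.cvtColor(w["img"],cv2.COLOR_RGB2GRAY); 
for r in (200,215,230,245,260): print(r, plane(w,(322,r),190).round(1))
out=np.hstack([cv2.resize(c["img"][110:210,390:490],(400,400),interpolation=cv2.INTER_CUBIC),cv2.resize(w["img"][150:350,220:420],(400,400),interpolation=cv2.INTER_CUBIC)])
cv2.imwrite("pics/p2.png",cv2.cvtColor(out,cv2.COLOR_RGB2BGR))
for z in (184,175): print(proj(w,[474,306,z]),proj(w,[460,305,z]))
E
```

```text
[470.18667677 300.32526564 175.24383426] [425.14470361 175.79203025] [195.89070743 206.76172844] [316.72046711 231.09687397]
63.1656564156756 [[-0.062, 0.998, 0.0, -271.13], [0.952, 0.059, 0.299, -498.856], [0.299, 0.019, -0.954, 217.658], [0.0, 0.0, 0.0, 1.0]]
200 [445.7 301.7 190. ]
215 [454.3 302.3 190. ]
230 [463.1 302.8 190. ]
245 [472.2 303.4 190. ]
260 [481.6 304.1 190. ]
[326.03038459 243.58945859] [325.99065216 221.06364462]
[325.6450067  237.25626124] [325.59867876 215.59131371]
```

View pics/p2.png

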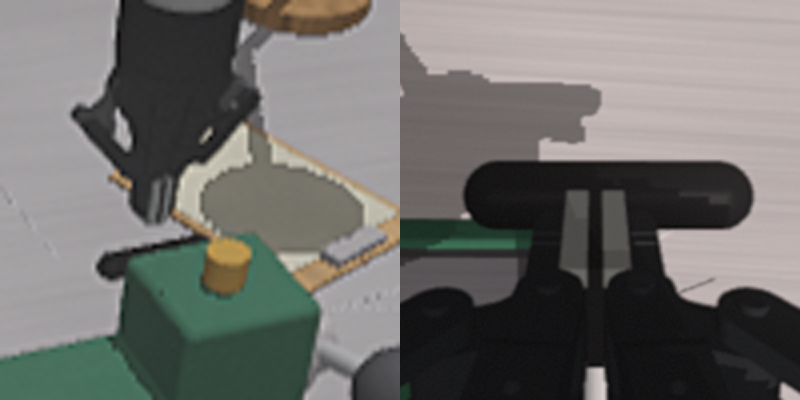

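```bash
python3 - <<'E'
from h import *
p=arm.state()["tool_pos"]; x,y,z=474,p[1],p[2]; touched=None
while z>100:
    z-=4
    if touched: x=474+min(8,(touched-z)*.3)
    arm.movel([x,y,z],vel=70); s=arm.state(); f=s["ft_force"]
    if f[2]>2.5 and not touched: touched=z
    print(z,(s["tool_pos"]-[x,y,z]).round(1),f.round(1))
    if f[2]>16 or abs(f[0])>15: break
c=cam("scene")["img"];w=cam("wrist")["img"]
out=np.hstack([cv2.resize(c[110:210,390:490],(400,400),interpolation=cv2.INTER_CUBIC),cv2.resize(w[150:350,220:420],(400,400),interpolation=cv2.INTER_CUBIC)])
cv2.imwrite("pics/p3.png",cv2.cvtColor(out,cv2.COLOR_RGB2BGR)); print(s["t"])
cv2.imwrite("pics/s7.png",cv2.cvtColor(c,cv2.COLOR_RGB2BGR))
G=lambda n:cv2.imread(f"pics/{n}.png",0)
T=G("scene0")[192:210,364:388]; r=cv2.matchTemplate(G("s7")[172:230,344:408],T,cv2.TM_CCOEFF_NORMED); print([v-20 for v in cv2.minMaxLoc(r)[3]])
E
```

```text
171.24383426170309 [ 0.  -0.1 -0.3] [-0.2  0.1  0.3]
167.24383426170309 [-0.4 -0.2 -0.5] [0.8 0.4 0.2]
163.24383426170309 [-0.3 -0.2 -0.4] [ 0.9 -0.1 -0.1]
159.24383426170309 [-0.3 -0.2 -0.4] [-0.4 -0.1 -0.6]
155.24383426170309 [ 0.1  0.  -0. ] [0.5 0.  0.6]
151.24383426170309 [0.6 0.1 0.2] [ 1.4 -0.1  1. ]
147.24383426170309 [0.5 0.2 0.2] [ 2.2 -0.8  1.8]
143.24383426170309 [0.2 0.2 0.1] [2.3 0.4 3. ]
139.24383426170309 [-0.5  0.  -0.3] [1.4 0.4 2.3]
135.24383426170309 [-1.   0.1  2. ] [-4.6 -1.4 13.7]
131.24383426170309 [-2.2  0.2  5.6] [-11.4  -5.7  30.9]
20.6667
[-1, 8]
```

```bash
python3 - <<'E'
from h import *
p=arm.state()["tool_pos"]; arm.movel([p[0],p[1],p[2]+40],vel=150); s=arm.state();print(s["ft_force"].round(1)); arm.movel([400,200,260],vel=300)
c=cam("scene","s8");t=cam("top","t8"); print(arm.state()["t"])
up=lambda i:cv2.resize(i,None,fx=8,fy=8,interpolation=cv2.INTER_CUBIC)
G=lambda n:cv2.imread(f"pics/{n}.png",0)
for a,bs,(x,y,w,h) in (("scene0",("s6","s8"),(364,195,24,14)),("top0",("t6","t8"),(283,116,22,20))):
  for b in bs:
    r=cv2.matchTemplate(up(G(b)[y-15:y+h+15,x-15:x+w+15]),up(G(a)[y:y+h,x:x+w]),cv2.TM_CCOEFF_NORMED); _,v,_,l=cv2.minMaxLoc(r); print(b,l[0]/8-15,l[1]/8-15,round(v,2))
g=G("t8"); m=(g<45).astype(np.uint8); m[:193]=0;m[212:]=0;m[:,:172]=0;m[:,225:]=0; print("topbar",cv2.minAreaRect(cv2.findNonZero(m)))
for n in("scene0","s6","s8"):
    g=G(n)[:,:]; m=(g<50).astype(np.uint8); m[:120]=0;m[195:]=0;m[:,:405]=0;m[:,424:]=0
    k=cv2.findNonZero(m).reshape(-1,2); L=k[:,0].min(); print(n,"left end",L,k[k[:,0]<=L+4][:,1].mean())
E
```

```text
[ 0.2 -0.8 -1.1]
21.975
s6 -0.5 7.5 0.8
s8 -0.5 8.625 0.78
t6 0.625 3.5 0.84
t8 0.75 4.25 0.83
topbar ((201.0, 202.0), (18.0, 30.0), 90.0)
scene0 left end 417 175.92857142857142
s6 left end 414 177.57894736842104
s8 left end 415 183.75
```

```bash
python3 - <<'E'
from h import *
g=.107; D=np.pi/2+YAW-g
for a0 in (g+np.pi/2,g-np.pi/2):
    for P,a in (([460,-374,120],a0),([460,-374,40],a0),(W(0,-190,120),a0+D),(W(0,-150,45),a0+D)): 
        j=arm.ik(P,down(a)); print(round(a0,2),None if j is None else np.round(j,2))
E
```

```text
1.68 [-0.76  0.32  1.77 -0.    1.05 -2.43]
1.68 [-0.76  0.43  1.81 -0.    0.9  -2.43]
1.68 [-0.22  0.49  1.54 -0.    1.12  2.86]
1.68 [-0.16  0.56  1.59 -0.    0.99  2.92]
-1.46 [-0.76  0.32  1.77 -0.    1.05  0.71]
-1.46 [-0.76  0.43  1.81 -0.    0.9   0.71]
-1.46 [-0.22  0.49  1.54 -0.    1.12 -0.28]
-1.46 [-0.16  0.56  1.59 -0.    0.99 -0.23]
```

Use a0 = g − π/2.

```bash
python3 - <<'E'
from h import *
arm.ungrasp(); arm.goto([467,-374,200],down(.107-np.pi/2)); arm.sleep(.2)
c=cam("wrist","w1"); E=np.array(c["extrinsics"]); print(arm.state()["t"],arm.state()["tool_pos"],"cam",-E[:3,:3].T@E[:3,3])
im=c["img"]; H,S,V=cv2.split(cv2.cvtColor(im,cv2.COLOR_RGB2HSV))
m=cv2.morphologyEx(((H<14)&(S>100)&(V>50)).astype(np.uint8),cv2.MORPH_OPEN,np.ones((3,3)))
cs,_=cv2.findContours(m,cv2.RETR_EXTERNAL,cv2.CHAIN_APPROX_NONE)
for k in cs:
    if cv2.contourArea(k)>200:
        b=cv2.boxPoints(cv2.minAreaRect(k)); print(cv2.contourArea(k),b.round(0).tolist(),[plane(c,p,46)[:2].round(0).tolist() for p in b])
E
```

```text
25.0917 [ 467.42398263 -373.43323753  200.20257799] cam [ 543.46974831 -364.74980315  382.12899907]
1202.5 [[307.0, 153.0], [330.0, 153.0], [330.0, 208.0], [307.0, 208.0]] [[487.0, -360.0], [490.0, -384.0], [430.0, -391.0], [427.0, -366.0]]
23054.0 [[455.0, 0.0], [639.0, 0.0], [639.0, 271.0], [455.0, 271.0]] [[641.0, -480.0], [659.0, -646.0], [392.0, -758.0], [369.0, -545.0]]
```

View pics/w1.png

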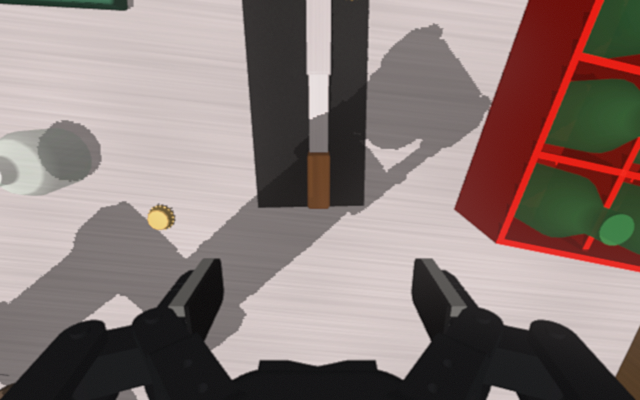

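```bash
python3 - <<'E'
from h import *
c=cam("wrist"); p=arm.state()["tool_pos"]
for d in (0,13,28,40): print(d,proj(c,p+[0,0,d]))
g=.105; o=np.array([458.5,-375]); q=o+12*np.array([np.cos(g),np.sin(g)])
arm.movel([*q,70],vel=250,attitude=down(g-np.pi/2)); F0=arm.state()["ft_force"]; z=40; arm.movel([*q,z],vel=120)
while z>-45:
    z-=3; arm.movel([*q,z],vel=60); s=arm.state(); f=s["ft_force"]-F0
    if f[2]>2.5: break
    if abs(f[:2]).max()>4: print("side"); break
print(z,s["tool_pos"],f.round(1),s["t"])
E
```

```text
0 [317.7568217  229.97138644]
13 [317.7999506 238.9179733]
28 [317.85754049 250.86432173]
40 [317.91110366 261.97537575]
-47 [ 470.96850729 -374.20767571  -46.65097501] [-0.2 -1.3  0.7] 33.4583
```

```bash
python3 - <<'E'
from h import *
c=cam("scene"); X=plane(c,(392.5,289),46); print("cap0 own",(X[:2]-O)@ex,(X[:2]-O)@ey)
p=arm.state()["tool_pos"]
arm.movel([p[0],p[1],-33],vel=80); s=arm.state(); F0=s["ft_force"]
arm.close(grasp_force=90); s=arm.state(); print(s["gripper_width"],s["grasp_force"],(s["ft_force"]-F0).round(1),s["tool_pos"].round(1))
arm.movel([p[0],p[1],20],vel=100); s=arm.state(); print(s["gripper_width"],s["grasp_force"],(s["ft_force"]-F0).round(1),s["wrist_torque"].round(2),s["t"])
c=cam("wrist","w2")
E
```

```text
cap0 own 60.310018853542104 38.27863601511745
23.39039031401551 88.27125191688538 [ 0.3 -0.8 -0.1] [ 471.  -374.3  -33. ]
23.07925261426933 88.1902527809143 [-0.7 -1.2 -0.6] [-0.01  0.06  0.  ] 35.1083
```

View pics/w2.png

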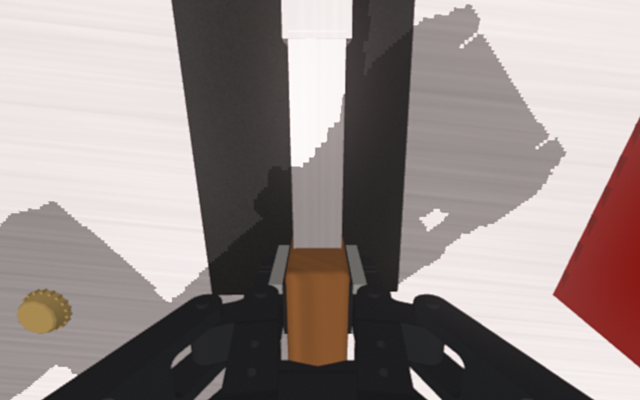

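```bash
python3 - <<'E'
from h import *
p=arm.state()["tool_pos"]; arm.movel([p[0],p[1],96],vel=150)
F=[];Tq=[]
for _ in range(8): arm.sleep(.03); s=arm.state(); F.append(s["ft_force"]);Tq.append(s["wrist_torque"])
print(np.mean(F,0).round(2),np.mean(Tq,0).round(3),s["gripper_width"],s["t"])
t=cam("top","t9"); w=cam("wrist"); c=cam("scene","s9"); g=.105
d=np.array([np.cos(g),np.sin(g)]); o=s["tool_pos"][:2]-12*d; U=s["tool_pos"][2]+39
def gp(x,y,z,pitch=0): # gauge coords ->world, rot about handle
    return [*(o+d*(x*np.cos(pitch)+z*np.sin(pitch))+y*np.array([-d[1],d[0]])),U+z*np.cos(pitch)-x*np.sin(pitch)]
for P in (0,.1,.2): print(P,[(proj(k,gp(220,0,5,P)).round(1).tolist(),proj(k,gp(110,0,18.75,P)).round(1).tolist()) for k in (t,w)],"scene tip",proj(c,gp(220,0,5,P)).round(1))
for k,n in((t,"top"),(w,"wrist")):
    hsv=cv2.cvtColor(k["img"],cv2.COLOR_RGB2HSV); gr=cv2.cvtColor(k["img"],cv2.COLOR_RGB2GRAY)
    if n=="wrist":
        for col in (318,):print(n,[int(v) for v in gr[0:250:6,col]])
        for r in (10,60,120,200): print(r,"".join(str(v//26) for v in gr[r,230:410:3]))
    else:
        for r in range(110,200,4): print(r,"".join(str(v//26) for v in gr[r,420:490]))
E
```

```text
[-0.13 -0.45 -1.49] [ 0.006  0.034 -0.001] 23.08044085611278 36.0833
0 [([463.9, 167.0], [467.0, 208.1]), ([317.5, -389.5], [317.2, 32.5])] scene tip [186.6 288.5]
0.1 [([461.2, 169.4], [465.5, 208.3]), ([317.5, -296.9], [317.3, 34.1])] scene tip [188.5 294.6]
0.2 [([458.7, 172.5], [464.1, 209.0]), ([317.5, -226.6], [317.3, 38.5])] scene tip [190.2 299.9]
110 5555555555555532112222233445444333333333223345555554432222222111113455
114 5555555555555531112222223344444445666666643233333333222222221111123555
118 5555555555555421112233444444444334566665432222222222222222221111124555
122 5555555555555311122334444444432222222222222222223332222222221111134555
126 5555555555555311122223333333222222222222222234555544444433221101235555
130 5555555555554211222222222234455544333444444334445455455443211111235555
134 5555555555553111222222223455566665444444444443223333444332211111245555
138 5555555555542111222222222233444443222333333322233323322222210011345555
142 5555555555532112222222222222222222222345666655444555544322111112355555
146 555555555553111222222222222222222222235666655554444444332211111
[... 757 characters left out ...]

190 5531110110110001101011110011111101101122345555555555555555555555555555
194 5531101111111111111011111101101010100001235555555555555555555555555555
198 5542101111111011011111111111110111000001234555555555555555555555555555
wrist [223, 223, 224, 224, 224, 229, 225, 233, 233, 233, 234, 234, 234, 235, 235, 236, 235, 236, 236, 236, 236, 236, 235, 235, 236, 127, 131, 130, 130, 130, 129, 128, 128, 127, 127, 128, 127, 127, 127, 128, 128, 128]
10 222222222222222225888888888888888888888881111111112217888888
60 222222222222222222239999999999999999988122111111121125555555
120 222222222222222222227999999999999998552111111111111155555555
200 862222221221111111111444554455454555541111111111111555555555
```

```bash
python3 - <<'E'
from h import *
q=down(YAW)
p=W(0,-268,90); arm.goto(p,q); s=arm.state(); print(s["t"],(s["tool_pos"]-p).round(1),s["ft_force"].round(1))
arm.sleep(.1); F0=arm.state()["ft_force"]
arm.movel(W(0,-268,25),vel=150)
for z in (20,15,11,8,5,3,2,1,0,-1,-2,-3):
    arm.movel(W(0,-268,z),vel=50); s=arm.state(); f=s["ft_force"]-F0
    print(z,f.round(1),s["wrist_torque"].round(2),round(s["tool_pos"][2],1))
    if f[2]>6: break
print(s["t"])
c=cam("top","t10");cam("wrist","w10");cam("scene","s10")
E
```

```text
37.325 [-0.6 -0.7 -0.2] [ 0.3 -0.6 -1.6]
20 [0.7 1.5 0.8] [-0.08 -0.01 -0.03] 20.9
15 [ 0.9 -0.2 -0.1] [-0.01  0.01 -0.04] 14.7
11 [1.  0.1 0.1] [ 0.   -0.   -0.01] 10.5
8 [0.7 1.  0.4] [-0.02 -0.   -0.04] 7.7
5 [0.2 0.1 0.4] [-0.09  0.04  0.02] 4.6
3 [ 0.3 -0.6 -1.1] [-0.11 -0.02 -0.09] 2.8
2 [-0.1  0.1 -0.1] [-0.08  0.01  0.01] 1.9
1 [ 0.4 -0.2  0.1] [-0.01  0.04 -0.02] 1.0
0 [-1.9  1.   5.4] [0.2  0.42 0.06] 0.9
-1 [-3.7  0.7  9.9] [0.39 0.66 0.14] 0.8
40.5083
```

```bash
python3 - <<'E'
from h import *
import sys
arm.movel(W(0,-268,1.2),vel=40); arm.ungrasp(); arm.movel(W(0,-268,3),vel=40); arm.close(grasp_force=25)
def rd():
    F=[]
    for _ in range(4): arm.sleep(.015); F.append(arm.state()["ft_force"])
    F=np.mean(F,0); return np.array([-F[:2]@ey,F[:2]@ex,F[2]])
s=arm.state(); print(s["gripper_width"],s["grasp_force"],rd().round(1),s["t"])
tip=-25.; Z=3.
arm.movel(W(0,tip-208,Z),vel=60); print("slide",rd().round(1))
B=[];n=0
tip=0
arm.movel(W(0,tip-208,Z),vel=40); print("slide",rd().round(1))
while tip<84:
    tip+=2.5; arm.movel(W(0,tip-208,Z),vel=30); r=rd(); 
    if len(B)<4: B.append(r[0]); base=np.median(B)
    print(tip,r.round(1),end=" ")
    if len(B)>=4 and r[0]-base>3: break
    if r[0]>6 or abs(r[1])>6 or abs(r[2])>8: print("odd"); break
    if arm.state()["t"]>60: print("time"); break
s=arm.state(); print("\nbase",base,s["t"],s["gripper_width"],(s["tool_pos"]-W(0,tip-208,Z)).round(2))
E
```

```text
23.066439732382612 30.06805121898651 [-0.1 -0.   0.7] 42.3667
slide [18.6 -3.7 18.6]
slide [ 8.   0.2 17.2]
2.5 [ 8.4 -0.3 16.9] odd

base 8.43467983936061 44.3917 23.109854449016865 [ 7.79 -5.92  7.92]
```

```bash
python3 - <<'E'
from h import *
def rd():
    F=[]
    for _ in range(4): arm.sleep(.015); F.append(arm.state()["ft_force"])
    F=np.mean(F,0); return np.array([-F[:2]@ey,F[:2]@ex,F[2]])
p=arm.state()["tool_pos"]; arm.movel(list(p),vel=60); print(rd().round(1),arm.state()["tool_pos"].round(1),p.round(1))
w=cam("wrist","w11"); cam("scene","s11"); cam("top","t11")
arm.ungrasp(); print(rd().round(1),arm.state()["t"])
w2=cam("wrist","w12"); c=cam("scene","s12"); t=cam("top","t12")
def brown(k,box,n):
    H,S,V=cv2.split(cv2.cvtColor(k["img"],cv2.COLOR_RGB2HSV)); m=((H<14)&(S>100)&(V>40)).astype(np.uint8)
    M=np.zeros_like(m);x0,y0,x1,y1=box;M[y0:y1,x0:x1]=m[y0:y1,x0:x1]
    cs,_=cv2.findContours(M,cv2.RETR_EXTERNAL,cv2.CHAIN_APPROX_NONE)
    for q in cs:
        if cv2.contourArea(q)>60: print(n,cv2.contourArea(q),cv2.minAreaRect(q),cv2.boundingRect(q))
for k,n in((w,"w before"),(w2,"w after")): brown(k,(200,100,440,400),n)
brown(c,(180,220,380,340),"scene"); brown(t,(330,100,420,230),"top")
print("exp handle top corners wrist",[proj(w2,W(x,y,80)).round(0).tolist() for x,y in((-12,-252),(12,-252),(12,-192),(-12,-192))], "neck/taper",proj(w2,W(0,-110,58.75)).round(0),"tip",proj(w2,W(0,-2,45)).round(0))
gr=cv2.cvtColor(w2["img"],cv2.COLOR_RGB2GRAY)
for r in (5,30,60,100,150,190): print(r,"".join(str(v//26) for v in gr[r,230:410:3]))
E
```

```text
[0.7 1.1 4.5] [ 685.9 -129.3   11.3] [ 685.  -129.3   10.9]
[ 0.2 -0.3 -0.2] 45.6583
w before 4152.0 ((317.1103515625, 319.5386962890625), (92.99909973144531, 56.38151550292969), 87.51044464111328) (289, 272, 57, 95)
w after 4098.5 ((319.0, 320.0), (54.0, 92.0), 0.0) (292, 274, 55, 93)
scene 369.0 ((272.96722412109375, 298.3606262207031), (16.948911666870117, 25.88144302368164), 76.75948333740234) (260, 288, 26, 22)
exp handle top corners wrist [[274.0, 377.0], [328.0, 377.0], [330.0, 253.0], [267.0, 253.0]] neck/taper [298.  27.] tip [ 295. -351.]
5 444444444444444444688888888888888888888844444444444444444444
30 444444444444444444599889998898888898888844444444444444444444
60 444444444444444444499999999999999999888834444444444444444444
100 444444444444444444489999999999999999999844444444444444444444
150 444444444444444444444588888888888888872444444444444444444444
190 444444444444444444444478788888788888863444444444344343434334
```

```bash
python3 - <<'E'
from h import *
w=cam("wrist"); c=cam("scene"); t=cam("top"); own=lambda P:((P[:2]-O)@ex).round(1).tolist().__class__ if 0 else (round(float((P[:2]-O)@ex),1),round(float((P[:2]-O)@ey),1))
gr=cv2.cvtColor(w["img"],cv2.COLOR_RGB2GRAY); b=cv2.medianBlur(gr,3)>150
for r in list(range(2,150,12))+[105,115,120,125,130,150,180,220]:
    xs=np.flatnonzero(b[r,280:365])+280; e=plane(w,(xs.min()-.5,r),58),plane(w,(xs.max()+.5,r),58); print(r,xs.min(),xs.max(),"mid own",own((e[0]+e[1])/2),"w",np.linalg.norm(e[0]-e[1]).round(1))
print("handle front top",own(plane(w,(292,274),80)),own(plane(w,(347,274),80)))
print("tool own",own(arm.state()["tool_pos"]))
# scene: handle top back etc; bed edge check with wrist
print("wrist pred bed corner near",proj(w,W(-70,-240,40)),proj(w,W(-70,-60,40)),proj(w,W(70,-60,40)))
print("bed edge cols row 60,150:",[ (r,np.flatnonzero(np.abs(np.diff(gr[r].astype(int)))>25).tolist()) for r in (60,150)])
E
```

```text
2 284 348 mid own (6.7, -101.8) w 23.7
14 284 348 mid own (6.7, -105.7) w 24.0
26 285 348 mid own (6.9, -109.6) w 23.8
38 285 347 mid own (6.7, -113.7) w 23.7
50 285 347 mid own (6.7, -117.8) w 23.9
62 285 347 mid own (6.7, -122.0) w 24.2
74 286 347 mid own (6.9, -126.3) w 24.0
86 286 347 mid own (6.9, -130.7) w 24.3
98 286 347 mid own (6.9, -135.2) w 24.5
110 292 342 mid own (7.1, -139.8) w 20.4
122 292 342 mid own (7.1, -144.5) w 20.6
134 293 341 mid own (7.1, -149.3) w 20.0
146 293 341 mid own (7.1, -154.1) w 20.2
105 286 347 mid own (6.9, -137.9) w 24.7
115 292 342 mid own (7.1, -141.7) w 20.5
120 292 342 mid own (7.1, -143.7) w 20.6
125 292 342 mid own (7.1, -145.7) w 20.7
130 293 341 mid own (7.1, -147.6) w 20.0
150 293 341 mid own (7.1, -155.8) w 20.3
180 294 341 mid own (7.3, -168.6) w 20.5
220 296 340 mid own (7.5, -186.8) w 20.0
handle front top (-2.7, -201.0) (18.9, -201.0)
tool own (7.4, -211.9)
wrist pred bed corner near [175.68009864 299.19678125] [ 113.95975751 -109.91503506] [ 483.17068575 -109.91141205]
bed edge cols row 60,150: [(60, [146, 147, 284, 285, 346, 347, 348, 467, 468, 628, 629]), (150, [159, 292, 293, 340, 341, 342, 455, 456, 599, 600, 618, 619])]
```

```bash
python3 - <<'E'
from h import *
w=cam("wrist"); c=cam("scene","s13"); cam("top","t13")
own=lambda P:(round(float((P[:2]-O)@ex),1),round(float((P[:2]-O)@ey),1))
for r,a,b in((60,147,468),(150,159.5,456)): print(own(plane(w,(a,r),40)),own(plane(w,(b,r),40)))
for z in(58,60): print(z,own(plane(w,(319,274),z)))
print("step",own(plane(w,(316.5,107.5),58.75)))
up=lambda i:cv2.resize(i,None,fx=8,fy=8,interpolation=cv2.INTER_CUBIC)
G=lambda n:cv2.imread(f"pics/{n}.png",0)
for a,b,(x,y,W_,h) in (("scene0","s13",(364,195,24,14)),("top0","t13",(283,116,22,20))):
    r=cv2.matchTemplate(up(G(b)[y-15:y+h+15,x-15:x+W_+15]),up(G(a)[y:y+h,x:x+W_]),cv2.TM_CCOEFF_NORMED); _,v,_,l=cv2.minMaxLoc(r); print(b,l[0]/8-15,l[1]/8-15,round(v,2))
for z in (40,50,60): print("scene tip if z",z,proj(c,W(6.7,-27,z)),proj(c,W(6.7,-138,z+14)))
S=G("s13")
for r in range(236,284,3): print(r,"".join("%x"%(v//16) for v in S[r,290:385]))
print(arm.state()["t"])
E
```

```text
(-66.8, -119.5) (72.5, -119.5)
(-67.0, -158.6) (72.3, -158.5)
58 (8.0, -213.9)
60 (8.0, -212.7)
step (6.9, -138.8)
s13 -0.625 8.625 0.78
t13 0.75 4.25 0.84
scene tip if z 40 [359.69439109 281.10272659] [317.18142861 288.21811544]
scene tip if z 50 [359.81017076 278.44245624] [317.0685804  285.52099828]
scene tip if z 60 [359.92718528 275.75381296] [316.9544942  282.79429254]
236 3333333336777766666666669aaaaaaaaaaaaaaaaaaaaaaaaaaaaaaaaaaaaaaaaaaaaaa974333334444444444444444
239 3333333346777666666666668aaaaaaaaaaaaaaaaaaaaaaaaaaaaaaaaaaaaaaaaaaaaaaaab633334444444444444444
242 333333365367766666666666aaaaaaaaaaaaaaaaaaaaaaaaaaaaaaaaaaaaaaaaaaaaaaaaaa654334444444444444443
245 33235664224766666666668aaaaaaaaaaaaaaaaaaaaaaaaaaaaaaaaaaaaaaaaaaaaaaaaaaa655534444333445555669
248 566653422227666666668aaaaaaaaaaaaaaaaaaaaaaaaaaaaaaaaaaaaaaaaaaaaaaaaaaaaa45555566666666666666a
251 3345532222266666668aaaaaaaaaaaaaaaaaaaaaaaaaaaaaaaaaaaaa999aaaaaaaaaaaaaaa45555566666666666667a
254 532222222239aaaaaaaaaaaaaaaaaaaaaaaaaaaaaaaaaaaaaaaaaaaaaaaaaaaaaaaaaaaaa9455555666666666666665
257 222222222227baaaaa
[... 185 characters left out ...]
22222227baaaaaaaaaaaaaaaaaaaaaaaaaaaaaaaaaaaa99997765555555555555555555555556666666666666655
266 222222259baaaaaaaaaaaaaaaaaaaaaaaaaa99987755555555555555555555555555555554355556666666666666655
269 222226baaaaaaaaaaaaaaaa9a9987655555555555555555555555555555555555555555553334556666666666666555
272 222223aaaaa999977555555555555555555555555555555555555555555555555555555556333366654433333356333
275 23222245555555555555555555555555555555555555555555555555555555555555555553333466333344333333333
278 33222255555555555555555555555555555555555555555555555566775566666666533333333333335664333333333
281 333622255555555555555555555555555555566788899aaaaaaaaaa9566666666666664333333333333333333333333
46.1083
```

```bash
python3 - <<'E'
from h import *
Z=8.
def rd():
    F=[]
    for _ in range(4): arm.sleep(.012); F.append(arm.state()["ft_force"])
    F=np.mean(F,0); return np.array([-F[:2]@ey,F[:2]@ex,F[2]])
arm.movel(W(7.2,-237,Z+2),vel=80); r0=rd(); arm.close(grasp_force=50); print(r0.round(1),rd().round(1),arm.state()["gripper_width"],arm.state()["t"])
arm.movel(W(3,-237,Z+2),vel=40); print("lat",rd().round(1))
y=-237; B=[]; zc=Z+2
while y<-120:
    y+=5 if y<-205 else 2.5
    arm.movel(W(3,y,zc),vel=45 if y<-205 else 30); r=rd(); t=arm.state()["t"]
    print(y,r.round(1),end=" ")
    if len(B)<5: B.append(r[0])
    base=np.median(B)
    if len(B)>=5 and r[0]-base>3: break
    if r[0]>7 or abs(r[1])>7 or abs(r[2])>9 or t>62: print("odd"); break
s=arm.state(); print("\nbase",base,s["t"],(s["tool_pos"]-W(3,y,zc)).round(2))
cam("scene","s14"); cam("wrist","w14")
E
```

```text
[-0.5 -0.1 -0. ] [-0.   0.7  0.5] 23.216723336156356 47.225
lat [-0.5  0.4  1.6]
-232 [-0.3 -0.5  2.4] -227 [-1.2  0.3  2.8] -222 [-0.1 -0.2  2.7] -217 [-0.2  0.6  2.8] -212 [0.  0.6 3.8] -207 [0.2 0.3 4.3] -202 [ 0.8 -0.1  4.5] -199.5 [2.1 0.2 5.1] -197.0 [ 2.7 -0.3  5.6] -194.5 [2.7 0.3 5.2] -192.0 [2.9 0.2 5.3] 
base -0.2165953223903767 50.75 [0.13 0.34 0.19]
```

```bash
python3 - <<'E'
from h import *
def rd():
    F=[]
    for _ in range(4): arm.sleep(.012); F.append(arm.state()["ft_force"])
    F=np.mean(F,0); return np.array([-F[:2]@ey,F[:2]@ex,F[2]])
y=-192; zc=10.
arm.ungrasp(); r0=rd(); arm.close(grasp_force=50); print(r0.round(1),rd().round(1),arm.state()["t"])
hist=[]
while y<-115:
    y+=2; arm.movel(W(3,y,zc),vel=30); r=rd()-r0; t=arm.state()["t"]
    print(y,r.round(1),round(zc,1),end=" "); zc+=np.clip(r[2]*.12,-.3,.3); hist.append(r[0])
    if len(hist)>1 and min(hist[-2:])>4: break
    if r[0]>6 or abs(r[1])>7 or abs(r[2])>9 or t>61: print("odd"); break
print("\n",t)
w=cam("wrist","w15"); c=cam("scene","s15"); b=cv2.medianBlur(cv2.cvtColor(w["img"],cv2.COLOR_RGB2GRAY),3)>150
own=lambda P:(round(float((P[:2]-O)@ex),1),round(float((P[:2]-O)@ey),1))
pr=None
for r in range(2,240,4):
    xs=np.flatnonzero(b[r,270:375])+270
    if len(xs) and r%24==2 or len(xs) and pr and abs(len(xs)-pr)>6: print(r,xs.min(),xs.max(),own(plane(w,((xs.min()+xs.max())/2,r),58.75)))
    pr=len(xs)
E
```

```text
[-0.1  0.4  0.1] [0.6 0.  0.7] 52.1333
-190 [0.7 0.4 0.6] 10.0 -188 [ 0.5 -0.6  0.8] 10.1 -186 [ 0.7 -0.   0.5] 10.2 -184 [ 0.4 -0.   0.9] 10.2 -182 [-0.1 -0.6  0.4] 10.3 -180 [-0.5 -0.6 -0.3] 10.4 -178 [-0.1 -0.5 -0.5] 10.3 -176 [-0.6 -1.  -1. ] 10.3 -174 [-0.5  0.3 -0.9] 10.2 -172 [-0.1 -0.1 -0.3] 10.1 -170 [ 0.3 -0.9 -0.1] 10.0 -168 [ 0.5 -0.5  0.7] 10.0 -166 [ 0.1 -0.7  1. ] 10.1 -164 [ 0.4 -0.   0.4] 10.2 -162 [-0.3 -0.1  0.1] 10.3 -160 [-0.7 -0.2 -0.1] 10.3 -158 [-0.2 -0.2 -0.4] 10.3 -156 [-0.6  0.  -0.5] 10.2 -154 [ 0.4 -0.6 -0. ] 10.1 -152 [ 2.2 -0.4 -0.7] 10.1 -150 [ 4.3 -0.5 -0.5] 10.1 -148 [ 6.  -0.3  0.3] 10.0 
 58.3667
50 290 295 (-6.4, -54.5)
74 291 311 (-3.4, -62.9)
82 291 343 (2.7, -65.8)
98 292 342 (2.7, -71.7)
122 292 342 (2.8, -80.9)
146 293 341 (2.8, -90.4)
170 293 341 (2.8, -100.4)
194 294 340 (2.8, -110.9)
218 295 340 (3.0, -121.8)
```

```bash
python3 - <<'E'
from h import *
arm.ungrasp(); s=arm.state(); print(s["ft_force"].round(1),s["t"])
w=cam("wrist","w16"); b=cv2.medianBlur(cv2.cvtColor(w["img"],cv2.COLOR_RGB2GRAY),3)>150
own=lambda P:(round(float((P[:2]-O)@ex),1),round(float((P[:2]-O)@ey),1))
for r in(98,122,146,170,194): xs=np.flatnonzero(b[r,270:375])+270; print(r,xs.min(),xs.max(),own(plane(w,((xs.min()+xs.max())/2,r),58.75)))
p=s["tool_pos"]; arm.movel([p[0],p[1],90],vel=120); arm.movel([*(p[:2]-100*ey-40*ex),180],vel=200)
c=cam("scene","s17"); t=cam("top","t17"); print(arm.state()["t"])
up=lambda i:cv2.resize(i,None,fx=8,fy=8,interpolation=cv2.INTER_CUBIC)
G=lambda n:cv2.imread(f"pics/{n}.png",0)
x,y,h,k=364,195,14,24
r=cv2.matchTemplate(up(G("s17")[y-15:y+h+15,x-15:x+k+15]),up(G("scene0")[y:y+h,x:x+k]),cv2.TM_CCOEFF_NORMED); _,v,_,l=cv2.minMaxLoc(r); print("ram drop px",l[1]/8-15)
H,S,V=cv2.split(cv2.cvtColor(t["img"],cv2.COLOR_RGB2HSV)); m=((H<14)&(S>100)&(V>40)).astype(np.uint8)
m[:100]=0;m[230:]=0;m[:,:315]=0;m[:,:315]=0;m[:,420:]=0
R_=cv2.minAreaRect(cv2.findNonZero(m)); print(R_,"exp top",proj(t,W(3,-160,80)))
E
```

```text
[-0.1  0.1  0.2] 59.0917
98 292 343 (2.8, -71.1)
122 292 342 (2.6, -80.3)
146 293 342 (2.8, -89.8)
170 294 341 (2.8, -99.8)
194 294 340 (2.6, -110.2)
60.9083
ram drop px 8.625
((375.50006103515625, 182.50001525878906), (68.61138916015625, 81.13246154785156), 75.25643920898438) exp top [357.16836224 158.27283513]
```

```bash
python3 -c "
from workcell import arm
print(arm.hand_in())"
```

```text
the job is handed in; nothing more can be done
None
```

The job is handed in at about 61 s, judge's verdict not seen: the lever is down at its stop, and the feeler lies flat and square under the foot, left nipped at about 6 N of drag (roughly 3.5 N nip). On an earlier insertion try it met up to about 19 N and had to be re-gripped; I judged it caught the collar, not the foot, but couldn't confirm that.

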